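# Load the last three sample cups into an X-ray analyser and shut its hood

### The job

Take the three narrow sample cups from the steel tray and put them, right way up, one into each of the three empty bores of the analyser's sample changer, lowering each into its bore before you let go so that it is not dropped from a height and rests flat on the bore's floor. Then swing the analyser's hood fully shut and let go of everything. Leave the wide cup, the cups already in the changer, the jar and the spatula alone.

Things in the scene. Friction and masses are not known exactly. Their poses are not given: they have to be found in the camera images.
- cup_a_center (a point): narrow sample cup, one of three alike: white plastic cylinder, 32 mm diameter, 28 mm tall, 25 to 50 g, standing upright on the steel tray, its lowest 3 mm stepped in to 29 mm diameter; this point is its centre, 14 mm above its underside; z is its axis, up
- cup_a: the same cup's body, its origin at the centre of the cup's underside
- cup_b_center (a point): narrow sample cup, one of three alike: white plastic cylinder, 32 mm diameter, 28 mm tall, 25 to 50 g, standing upright on the steel tray, its lowest 3 mm stepped in to 29 mm diameter; this point is its centre, 14 mm above its underside; z is its axis, up
- cup_b: the same cup's body, its origin at the centre of the cup's underside
- cup_c_center (a point): narrow sample cup, one of three alike: white plastic cylinder, 32 mm diameter, 28 mm tall, 25 to 50 g, standing upright on the steel tray, its lowest 3 mm stepped in to 29 mm diameter; this point is its centre, 14 mm above its underside; z is its axis, up
- cup_c: the same cup's body, its origin at the centre of the cup's underside
- wide_cup_center (a point): wide sample cup on the same tray, of the same make but 40 mm diameter, 28 mm tall: too wide for the bores, to be left alone; this point is its centre
- tray: flat steel carrying tray, fixed, 270 x 210 mm (its x, y), floor 3 mm thick, rim 10 mm high and 3 mm thick; origin under its middle on the bench. The four cups stand on its floor near (+-65, +-50) mm, which of them where varies
- changer: round sample changer, fixed aluminium disc, 176 mm diameter; six vertical bores, 35 mm diameter, 12 mm deep, every 60 degrees on a circle of 62 mm radius. Origin on its axis at its underside, on the analyser's deck; disc top 25 mm, bore floors 13 mm above that. Its x axis passes through the middle one of the three empty bores, pointing to the hood's hinge within 15 degrees; z up
- pocket_0 (a point): empty bore of the changer at -60 degrees from its x axis: the point on the bore's axis where the centre of a narrow cup is when it stands on the bore's floor (14 mm above that floor, 2 mm above the disc's top; the cup then stands 16 mm proud of the disc)
- pocket_1 (a point): empty bore on the changer's x axis, the one nearest the hinge: the point on the bore's axis where the centre of a narrow cup is when it stands on the bore's floor (14 mm above that floor, 2 mm above the disc's top; the cup then stands 16 mm proud of the disc)
- pocket_2 (a point): empty bore of the changer at +60 degrees from its x axis: the point on the bore's axis where the centre of a narrow cup is when it stands on the bore's floor (14 mm above that floor, 2 mm above the disc's top; the cup then stands 16 mm proud of the disc)
- loaded_0_center (a point): narrow cup already standing in one of the three other bores, on the far side of the axis from the hinge; to be left alone; its centre
- loaded_1_center (a point): narrow cup already standing in one of the three other bores, on the far side of the axis from the hinge; to be left alone; its centre
- loaded_2_center (a point): narrow cup already standing in one of the three other bores, on the far side of the axis from the hinge; to be left alone; its centre
- analyser: bench-top X-ray analyser, fixed, painted white: housing 340 mm wide (y), from 195 mm before its origin (-x, control panel) to 155 mm behind it (+x); deck 120 mm above the bench. Origin on the bench under the changer's axis; x points level to the rear, where the hood is hinged; y along the hinge; z up
- hood (a joint): hood angle, rad: 0 shut, grows as it opens, 1.22 at its stop; at the start 1.13 to 1.21, so that its free edge leans out over the empty bores and they cannot be reached from straight above. Stiff friction hinge: it stays at any angle where it is left and must be pushed all the way down (some 6 N at 150 mm from the hinge at the start, falling to 2 N near the end)
- hood_hinge (a point): middle of the hood's hinge line, which runs along the analyser's y at deck height, 120 mm behind the changer's axis. Axes: those of the analyser when the hood is shut; they turn with the hood about y (opening raises its -x end)
- hood_top (a point): point on the outside of the hood's top plate, on the middle line 150 mm from the hinge; z is the plate's outward normal. The hood is a hollow grey steel shell, open below and behind: 222 mm long from hinge to free edge (-x), 226 mm wide (y), 58 mm high (z), walls 5 mm; a black lip 110 mm wide projects 15 mm from its free edge
- jar_center (a point): jar with a black cap, 60 mm diameter, 75 mm tall, standing on the bench beyond the tray and the analyser's front; bystander; its centre
- spatula: slim steel laboratory spatula, 170 mm long, lying on the bench beyond the tray; bystander; its origin is about its middle
There are look-alikes about, which are no part of the job. Leave any green look-alike of the cup_b alone.

How it is judged (in metres and radians):
On the way:
1. the three narrow cups stand upright on the floors of the three empty bores, one in each, with the hood still up (distance between any of cup_a_center, cup_b_center, cup_c_center and pocket_0 below 0.004 m and distance between any of cup_a_center, cup_b_center, cup_c_center and pocket_1 below 0.004 m and distance between any of cup_a_center, cup_b_center, cup_c_center and pocket_2 below 0.004 m and angle between each of cup_a_center, cup_b_center, cup_c_center's own z axis and vertical below 0.08 rad and linear speed of each of cup_a, cup_b, cup_c below 0.03 m/s and value of joint hood above 0.9 rad), for 0.2 s.
At the end, for the whole second after the job is handed in: each of the three bores that were empty holds one narrow cup, its centre within 4 mm of the seated position, upright within 0.08 rad and at rest; the hood is shut to within 0.035 rad; the three cups loaded before are within 6 mm of where they were (distance between any of cup_a_center, cup_b_center, cup_c_center and pocket_0 below 0.004 m and distance between any of cup_a_center, cup_b_center, cup_c_center and pocket_1 below 0.004 m and distance between any of cup_a_center, cup_b_center, cup_c_center and pocket_2 below 0.004 m and angle between each of cup_a_center, cup_b_center, cup_c_center's own z axis and vertical below 0.08 rad and linear speed of each of cup_a, cup_b, cup_c below 0.03 m/s and value of joint hood below 0.035 rad and distance of each of loaded_0_center, loaded_1_center, loaded_2_center from where it was at the start of the episode below 0.006 m); the robot touches nothing.
It fails at once if a narrow cup falls into or onto the changer from a height (faster than 0.9 m/s, some 40 mm of free fall) ((horizontal distance between cup_a_center and changer below 0.1 m and height (world z) of cup_a_center below 0.22 m and linear speed of cup_a above 0.9 m/s) or (horizontal distance between cup_b_center and changer below 0.1 m and height (world z) of cup_b_center below 0.22 m and linear speed of cup_b above 0.9 m/s) or (horizontal distance between cup_c_center and changer below 0.1 m and height (world z) of cup_c_center below 0.22 m and linear speed of cup_c above 0.9 m/s)).
It fails at once if the wide cup, the jar or the spatula is moved by more than 30 mm (distance of any of wide_cup_center, jar_center, spatula from where it was at the start of the episode above 0.03 m).
It fails at once if a cup that was already in the changer is moved by more than 15 mm (distance of any of loaded_0_center, loaded_1_center, loaded_2_center from where it was at the start of the episode above 0.015 m).
It also fails if it takes over 72 s, if anything falls off the work surface, if the arm or the gripper's body presses on something with over 40 N, if the wrist force passes 120 N, or if a joint passes its speed limit or range.

### The arm

A 7-joint arm with a two-finger parallel gripper is mounted at the origin on the work surface. World frame = base frame: x ahead of the robot, y to its left, z up, the work surface at z = 0. Lengths are in mm, angles in rad, forces in N, time in s.
With the tool pointing down it reaches from about 425 to 875 mm from the base axis. Payload 4.7 kg.
Tool frame: the origin (TCP) lies between the finger pads; the fingertips stand 19 mm ahead of it and the grasp point (between the pads) is the TCP; z points along the fingers, y is the line along which they close (so a half turn about z gives the same grasp; the last joint's range is limited). The gripper opens to 87 mm and grips with 3 to 60 N. Pads are 19 mm wide; open, the fingers measure 117 mm over their backs; the gripper's body (75 mm by 190 mm) begins 51 mm behind the grasp point.
Start: joints at [1.214, 0.321, -0.07, 1.45, 0.023, 1.371, -0.057], TCP at [235.516, -605.854, 205.287] pointing down, gripper open.
Joint ranges: [-2.86, 2.86], [-0.3, 2.09], [-1.38, 1.24], [0.06, 2.45], [-1.56, 4.7], [0.09, 2.05], [-2.69, 2.69]. Speed limits (rad/s): [2.57, 2.57, 3.14, 3.14, 3.14, 3.14, 3.14].

### API

Orientations are given as a rotation vector (axis times angle).
In Python, from rig import bot, command_gripper, kinematics, get_image, job, trace, mark_of, telemetry gives the robot as it stands. The module is installed in compiled form; this text tells all that it offers. Calls block until the motion is done:
- bot.reach(position, orientation): joint-space move of the TCP to a pose.
- bot.move_l(position, frame=None, feed=150, guard=None): straight line of the TCP; frame=None keeps the orientation; feed is the mean speed in mm/s. With guard (N) it stops when the force on the tool has changed by that much, and returns True; else False.
- bot.goto_joints(angles): joint-space move.
- command_gripper(opening, f_grip=None): finger opening in mm; f_grip is the grip in N (None keeps the last); returns when the fingers have stopped.
- bot.dwell(seconds).
- kinematics.ik(position, orientation): joint angles nearest the present ones, or None.
- get_image(name): name is "scene" or "side" or "wrist"; returns a dict with "color" (384x512x3 uint8, blue, green, red), "K" (3x3 intrinsics, pixels), "k1" (the pictures are not rectified: a ray, as slopes to the right and down, at radius r is drawn at 1 + k1 r^2 times it, then the intrinsics apply), "R" (3x3) and "t" (3): a world point X has camera coordinates R X + t. Camera axes: x right, y down, z forward; pixel columns grow to the right and rows downward; lengths in mm; the calibration is good to about 2 mm. A picture is of the moment at which its call begins. There is no depth.
A pose or a line that the arm cannot do raises bot.PlanningError and nothing moves.
- job.hand_in(): hands the job in; it is judged then, once.
Trained networks look in the newest picture that a camera, given by its name, has taken for a name from the list of things; names that differ only in an ending like _2 or _b are one class to them, and where a whole thing is asked for, a point or a joint stands for the part that bears it (a point fixed in the world has none). Each returns a list of dicts, best first, with "p" (0 to 1); they miss things now and then, are a little off and sometimes report something else, mostly with a low value. They report only what shows in the picture. A call takes as long as a camera call. They do not tell look-alikes from the thing itself.
- trace(query, camera): "pixels" (384x512 bool, what is visible of it) and "extent" ([left, top, width, height] in pixels, round what is visible of it).
- mark_of(query, camera): "centre" ([column, row] in pixels: a listed point, or the origin of a listed thing).
Readings, each from a call of its own:
- telemetry.current_time_s(): time.
- telemetry.current_qpos(): joint angles.
- telemetry.current_joint_vel(): joint speeds.
- telemetry.current_joint_efforts(): joint torques, N m.
- telemetry.current_tool_pos(): TCP position.
- telemetry.current_ee_rot(): TCP orientation.
- telemetry.current_force(): force on the tool from outside, world axes, zero at the start.
- telemetry.current_torque(): the same for the moment, N m.
- telemetry.current_width(): finger opening in mm.
- telemetry.current_grasp_force(): force on a finger pad.
Only numpy, scipy, OpenCV 4.12 (cv2) and the standard library are available. Lean on these libraries where they do the work, as an engineer would, in place of code of your own. Each camera call takes 0.05 s, during which the arm holds its last target. There are 200 camera calls.

## Working session

There is one attempt and no reset: what is moved stays moved. The work goes in short steps, each a Python script; the robot and the scene stay as the last script left them, time stands still between calls to the robot, and variables do not carry over. Pictures are saved under pics/ and viewed, at most 10 in all, crops included, and the job is handed in when it is done.

```bash
mkdir -p pics; cat > h.py <<'E'
import numpy as np, cv2
from rig import bot, command_gripper, kinematics, get_image, job, trace, mark_of, telemetry as T
from scipy.spatial.transform import Rotation as R
def undist(im,px):
    d=np.array([im["k1"],0,0,0,0.]); return cv2.undistortPoints(np.array(px,float).reshape(-1,1,2),np.array(im["K"],float),d).reshape(-1,2)
def onplane(im,px,z):
    n=undist(im,px); Rm=np.array(im["R"]);t=np.array(im["t"])
    c=-Rm.T@t; d=np.c_[n,np.ones(len(n))]@Rm
    return c+d*((z-c[2])/d[:,2])[:,None]
def proj(im,X):
    d=np.array([im["k1"],0,0,0,0.]); p,_=cv2.projectPoints(np.array(X,float).reshape(-1,1,3),cv2.Rodrigues(np.array(im["R"],float))[0],np.array(im["t"],float),np.array(im["K"],float),d); return p.reshape(-1,2)
E
python3 - <<'E'
from h import *
ims={}
for c in("scene","side"):
    im=get_image(c); cv2.imwrite(f"pics/{c}0.png",im["color"]); ims[c]=im
    print(c,"campos",-np.array(im["R"]).T@np.array(im["t"]),im["k1"])
    for q,z in(("cup_a_center",17),("wide_cup_center",17),("loaded_0_center",147),("pocket_0",147),("changer",120),("tray",0),("analyser",0),("hood_hinge",120),("hood_top",None),("jar_center",37),("spatula",3)):
        for d in mark_of(q,c):
            if d["p"]>.15: print(q,round(d["p"],2),np.round(d["centre"]),np.round(onplane(im,d["centre"],z)[0]) if z is not None else"")
print(T.current_tool_pos(),T.current_ee_rot(),T.current_time_s())
E
```

```text
scene campos [1048.9279918  -259.61600477  786.67907861] 0.02106017932780595
cup_a_center 0.47 [166. 228.] [ 533. -324.   17.]
cup_a_center 0.17 [196. 212.] [ 512. -240.   17.]
wide_cup_center 0.7 [184. 184.] [ 406. -249.   17.]
loaded_0_center 0.69 [314. 144.] [493.  90. 147.]
loaded_0_center 0.68 [147. 190.] [ 505. -336.  147.]
pocket_0 0.84 [333. 134.] [477. 152. 147.]
pocket_0 0.8 [352. 163.] [585. 152. 147.]
pocket_0 0.72 [353. 147.] [537. 180. 147.]
changer 0.9 [331. 164.] [550. 117. 120.]
changer 0.53 [168. 233.] [ 618. -312.  120.]
tray 0.95 [176. 204.] [ 455. -286.    0.]
analyser 0.91 [324. 191.] [545. 118.   0.]
analyser 0.47 [352. 147.] [419. 276.   0.]
jar_center 0.57 [238. 275.] [ 724. -187.   37.]
jar_center 0.5 [193. 218.] [ 539. -252.   37.]
spatula 0.75 [171. 282.] [ 676. -338.    3.]
side campos [-174.78149994    2.87540331 1090.73442933] -0.035100949137518885
cup_a_center 0.6 [276. 170.] [ 735. -188.   17.]
loaded_0_center 0.66 [192. 220.] [490.  78. 147.]
pocket_0 0.95 [162. 196.] [582. 154. 147.]
pocket_0 0.95 [154. 207.] [548. 176. 147.]
pocket_0 0.27 [275. 169.] [ 628. -164.  147.]
changer 0.77 [177. 214.] [536. 121. 120.]
analyser 0.88 [184. 238.] [537. 118.   0.]
analyser 0.19 [306. 228.] [ 513. -239.    0.]
hood_hinge 0.36 [307. 230.] [ 432. -213.  120.]
jar_center 0.93 [274. 169.] [ 724. -181.   37.]
jar_center 0.71 [185. 190.] [685. 102.  37.]
spatula 0.63 [325. 180.] [ 682. -340.    3.]
spatula 0.39 [168. 224.] [590. 162.   3.]
spatula 0.22 [273. 167.] [ 759. -185.    3.]
[ 235.49288153 -605.86177409  205.27336337] [ 3.08767081e+00  5.79153218e-01 -8.76472721e-05] 1.2
```

```bash
python3 - <<'E'
import cv2,numpy as np
a=cv2.imread("pics/scene0.png");b=cv2.imread("pics/side0.png")
A=cv2.resize(a[90:310,110:410],(800,587),interpolation=cv2.INTER_CUBIC);cv2.imwrite("pics/scene1.png",A)
B=cv2.resize(b[130:300,130:362],(800,586),interpolation=cv2.INTER_CUBIC);cv2.imwrite("pics/side1.png",B)
E
```

```text
(no output)
```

View pics/scene1.png

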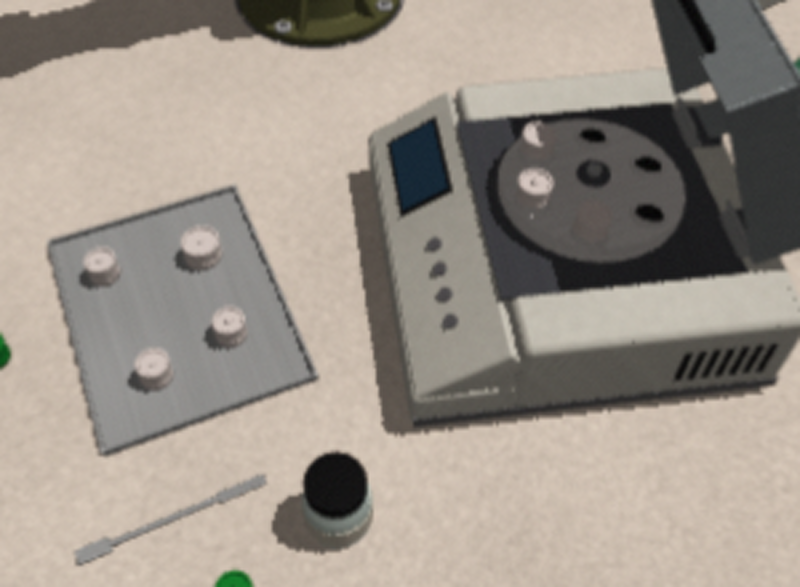

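View pics/side1.png

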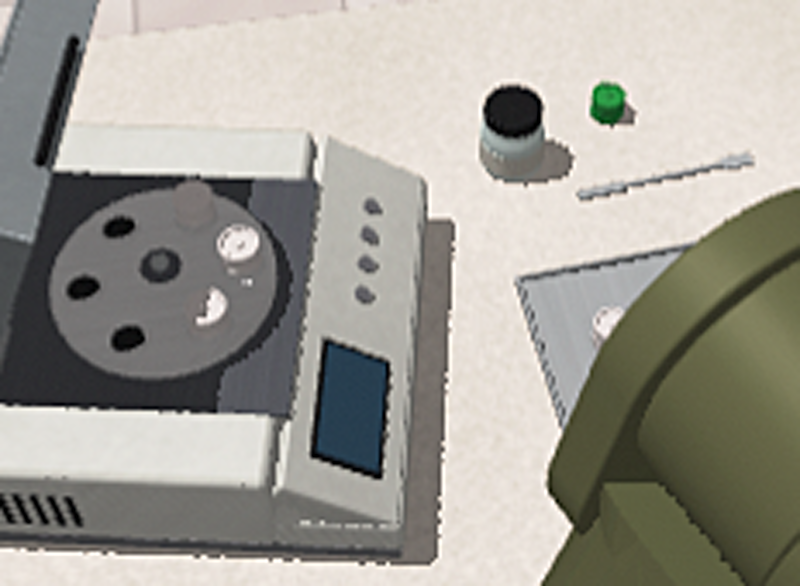

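Scene crop: three narrow white cups at full-frame pixels (147,189), (195,212) and (167,228). The wide cup is at (185,183). Possible mix-ups are the green look-alikes at about (110,222) and (198,309), the loaded cups at (310,140) and (311,158), and the jar. I choose the three smaller white cups on the tray. The empty bores are at (333,141), (353,152) and (353,170), on the hood side (world +y). Next I'll look from above the tray with the wrist camera, then above the changer.

```bash
python3 - <<'E'
from h import *
rv=T.current_ee_rot()
def look(n,qs):
    for c in("wrist","side","scene"):
        im=get_image(c); np.savez(f"{n}_{c}.npz",**{k:np.array(v) for k,v in im.items()}); cv2.imwrite(f"pics/{n}_{c}.png",im["color"])
        print(n,c,"cam",np.round(-im["R"].T@im["t"]))
        for q,z in qs:
            for d in mark_of(q,c):
                if d["p"]>.2: print(q,round(d["p"],2),np.round(d["centre"],1),np.round(onplane(im,d["centre"],z)[0],1))
bot.reach([450,-300,330],rv)
look("tray",(("cup_a_center",17),("wide_cup_center",17),("tray",0)))
bot.reach([535,60,400],rv)
look("chg",(("pocket_0",147),("loaded_0_center",147),("changer",120),("hood_hinge",120)))
print(T.current_time_s())
a=cv2.imread("pics/tray_wrist.png");b=cv2.imread("pics/chg_wrist.png")
m=np.hstack([a,b]); cv2.imwrite("pics/both.png",cv2.resize(m,(800,300),interpolation=cv2.INTER_AREA))
E
```

```text
tray wrist cam [ 525. -274.  508.]
cup_a_center 0.72 [236.2 111.4] [ 502.2 -241.4   17. ]
cup_a_center 0.51 [285.  110.2] [ 534.6 -320.    17. ]
wide_cup_center 0.69 [220.3 166.3] [ 399.6 -247.1   17. ]
tray 0.73 [252.2 143.5] [ 457.7 -287.7    0. ]
tray side cam [-175.    3. 1091.]
tray 0.91 [327.5 239.8] [ 463.  -291.4    0. ]
tray scene cam [1049. -260.  787.]
cup_a_center 0.49 [164.9 228.6] [ 535.1 -325.7   17. ]
wide_cup_center 0.54 [330.7 134.6] [361.2 228.8  17. ]
tray 0.69 [175.2 201.3] [ 445.9 -285.3    0. ]
chg wrist cam [611.  86. 578.]
pocket_0 0.9 [186.8 125.3] [544.2 179.  147. ]
pocket_0 0.8 [211.6 100.2] [593.4 154.6 147. ]
pocket_0 0.57 [198.3 167.8] [486.  141.8 147. ]
pocket_0 0.55 [231.5 174. ] [495.6  88.  147. ]
loaded_0_center 0.8 [232.2 177.5] [490.5  84.9 147. ]
changer 0.68 [221.6 141.2] [535.8 122.5 120. ]
chg side cam [-175.    3. 1091.]
pocket_0 0.94 [169.1 224.1] [487.6 139.  147. ]
pocket_0 0.89 [152.3 209.7] [540.8 181.8 147. ]
loaded_0_center 0.46 [192.7 218.9] [494.3  77.7 147. ]
changer 0.77 [176.4 212.9] [540.1 122.2 120. ]
changer 0.54 [327.9 219.1] [ 455.4 -276.2  120. ]
hood_hinge 0.45 [188.3 191.6] [608.3  86.2 120. ]
chg scene cam [1049. -260.  787.]
pocket_0 0.87 [329.4 132.9] [470.4 145.9 147. ]
pocket_0 0.6 [355.6 163.5] [588.5 158.2 147. ]
pocket_0 0.59 [354.5 150. ] [547.1 177.9 147. ]
changer 0.74 [330.1 164.3] [550.6 113.3 120. ]
hood_hinge 0.61 [311.6 140.9] [458.5 103.9 120. ]
5.425
```

View pics/both.png

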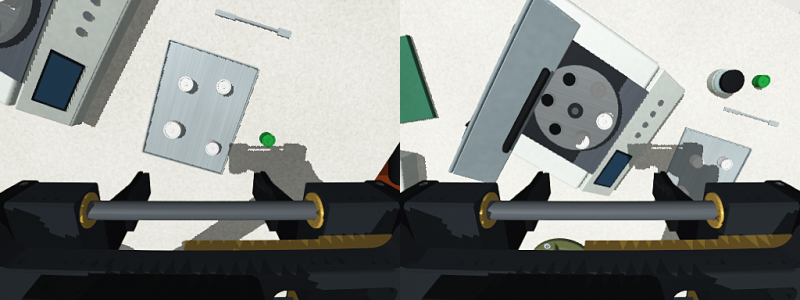

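Left, the wrist view over the tray: narrow cups at about (236,111), (285,111) and (272,190), with the wide one at (221,166). The green cup at (340,178) is off the tray. Right: the three dark empty bores lie towards the hood. Next I'll refine these with blob centroids.

```bash
cat > fit.py <<'E'
from h import *
from scipy.optimize import least_squares
def blobs(mask,amin,amax):
    n,l,s,c=cv2.connectedComponentsWithStats(mask.astype(np.uint8),connectivity=4)
    return [(c[i],s[i,4]) for i in range(1,n) if amin<s[i,4]<amax]
def cyl(im,x,y,r,z0,z1):
    a=np.linspace(0,2*np.pi,48)
    P=np.array([[x+r*np.cos(t),y+r*np.sin(t),z] for z in(z0,z1) for t in a])
    h=cv2.convexHull(proj(im,P).astype(np.float32)); m=cv2.moments(h); return np.array([m["m10"]/m["m00"],m["m01"]/m["m00"]]),m["m00"]
def loc(im,c,r,z0,z1):
    g=onplane(im,c,(z0+z1)/2)[0][:2]
    s=least_squares(lambda p:cyl(im,p[0],p[1],r,z0,z1)[0]-c,g,diff_step=1e-4).x
    return s,cyl(im,*s,r,z0,z1)[1]
E
python3 - <<'E'
from fit import *
def near(im,mask,ref,rad,am):
    return [b for b in blobs(mask,am[0],am[1]) if min(np.hypot(*(b[0]-np.array(r))) for r in ref)<rad]
for f,ref in(("tray_wrist",[(236,111),(285,111),(272,190),(221,166)]),("tray_scene",[(147,189),(195,212),(167,228),(185,183)])):
    im=np.load(f+".npz"); g=im["color"].astype(int); sat=g.max(2)-g.min(2); L=g.mean(2)
    for r in ref:
        x,y=r; w=L[y-14:y+15,x-14:x+15]; 
        # red-vs-blue tint & brightness
        hi,lo=np.percentile(w,97),np.median(w)
        for th in(.4,.6):
            b=near(im,L>lo+th*(hi-lo),[r],9,(40,900))
            for c,A in b:
                rr=20 if r==ref[3] else 16
                p,m=loc(im,c,rr,3,31); print(f,r,np.round(c,1),A,round(m),np.round(p,1),int(lo),int(hi))
for f in("chg_wrist","chg_side","chg_scene"):
    im=np.load(f+".npz"); L=im["color"].mean(2)
    for X in((544,179),(593,154),(487,141)):
        c0=proj(im,[X[0],X[1],145])[0]; x,y=c0.astype(int); w=L[y-8:y+9,x-8:x+9]
        lo,hi=np.percentile(w,3),np.median(w)
        for th in(.4,.6):
            for c,A in near(im,L<lo+th*(hi-lo),[c0],6,(15,600)):
                p,m=loc(im,c,17.5,144.9,145); print(f,X,np.round(c,1),A,round(m),np.round(p,1),int(lo),int(hi))
a=np.load("chg_wrist.npz")["color"]; cv2.imwrite("pics/chgcrop.png",cv2.resize(a[0:240,40:360],(800,600),interpolation=cv2.INTER_CUBIC))
E
```

```text
tray_wrist (236, 111) [237.3 107.3] 258 301 [ 509.5 -241.4] 195 249
tray_wrist (236, 111) [237.5 107.1] 236 301 [ 510.  -241.7] 195 249
tray_wrist (285, 111) [285.7 110.8] 256 305 [ 533.8 -321. ] 194 247
tray_wrist (285, 111) [285.8 110.8] 233 306 [ 533.9 -321.2] 194 247
tray_wrist (272, 190) [270.9 190.3] 217 290 [ 390.5 -351.2] 183 240
tray_wrist (272, 190) [271.  190.2] 200 290 [ 390.8 -351.4] 183 240
tray_wrist (221, 166) [219.9 166.2] 353 445 [ 400.  -246.5] 189 242
tray_wrist (221, 166) [220.  166.1] 335 445 [ 400.4 -246.7] 189 242
tray_scene (147, 189) [146.6 187.1] 76 162 [ 385.3 -350.3] 146 199
tray_scene (147, 189) [146.5 187.3] 55 162 [ 385.8 -350.6] 146 199
tray_scene (195, 212) [195.2 209.4] 87 170 [ 502.4 -239.5] 147 200
tray_scene (195, 212) [195.1 209.7] 69 170 [ 503.2 -240. ] 147 200
tray_scene (167, 228) [166.7 225.2] 102 185 [ 526.8 -319.5] 150 203
tray_scene (167, 228) [166.5 225.6] 78 185 [ 527.7 -320.1] 150 203
tray_scene (185, 183) [184.5 180. ] 104 214 [ 394.2 -245.7] 147 204
tray_scene (185, 183) [184.5 180.2] 89 215 [ 395.1 -245.8] 147 204
chg_wrist (593, 154) [212.1  96.6] 18 435 [598.3 155.8] 9 20
chg_wrist (487, 141) [202.7 164.2] 22 356 [493.5 137.1] 4 17
chg_side (544, 179) [153.6 213.2] 45 112 [530.5 178.7] 9 124
chg_side (544, 179) [153.4 213.1] 51 112 [530.9 179.2] 9 124
chg_side (593, 154) [164.1 195.6] 37 103 [585.  150.1] 7 110
chg_side (593, 154) [164.  195.5] 44 103 [585.4 150.2] 7 110
chg_side (487, 141) [166.5 227.9] 52 121 [478.5 146.2] 9 124
chg_side (487, 141) [166.5 227.9] 58 121 [478.6 146.3] 9 124
chg_scene (544, 179) [352.9 151.1] 33 110 [547.4 173.7] 10 86
chg_scene (544, 179) [352.7 151.1] 40 110 [547.3 173.2] 10 86
chg_scene (593, 154) [353.3 169.4] 43 125 [602.1 144.9] 8 90
chg_scene (593, 154) [353.1 169.4] 52 125 [601.9 144.6] 8 90
chg_scene (487, 141) [332.1 140.4] 29 102 [496.1 141.2] 10 84
chg_scene (487, 141) [332.  140.2] 36 101 [495.4 141.4] 10 84
```

View pics/chgcrop.png

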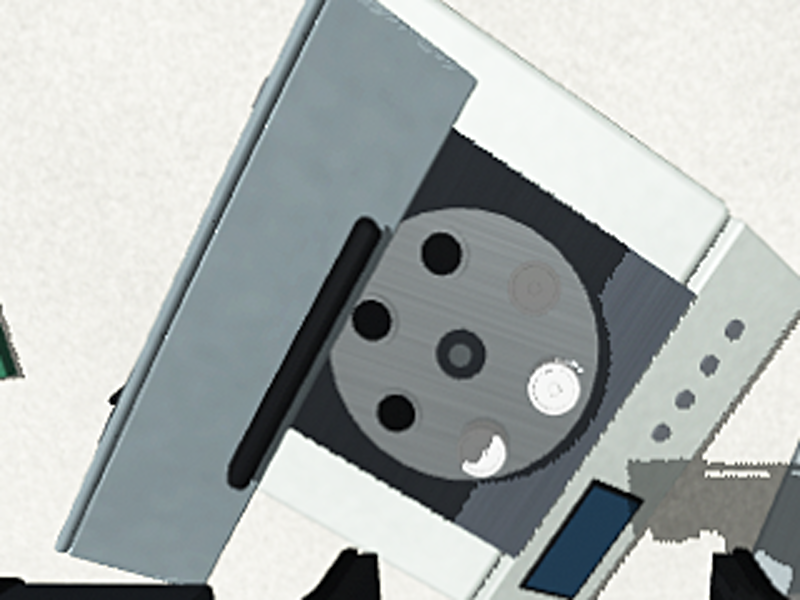

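The bores' dark centres look like narrower discs on the bore floors. I'll fit the changer jointly on that basis and take the analyser yaw from its edges.

```bash
cat > fit2.py <<'E'
from fit import *
def circ(im,x,y,z,r):
    a=np.linspace(0,2*np.pi,40,endpoint=False); return proj(im,np.c_[x+r*np.cos(a),y+r*np.sin(a),np.full(40,z)]).astype(np.float32)
def dark(im,x,y,rd,zf=133):
    A,P=cv2.intersectConvexConvex(circ(im,x,y,zf,rd),circ(im,x,y,145,17.5)); m=cv2.moments(P); return np.array([m["m10"]/m["m00"],m["m01"]/m["m00"]]),A
E
python3 - <<'E'
from fit2 import *
obs=[]
for f in("chg_wrist","chg_side","chg_scene"):
    im=dict(np.load(f+".npz")); L=cv2.resize(im["color"].mean(2),None,fx=4,fy=4,interpolation=cv2.INTER_LINEAR)
    for k,X in((1,(544,177)),(0,(595,156)),(2,(490,140))):
        c0=proj(im,[X[0],X[1],139])[0]; dr=np.inf
        best=None
        for c,A in blobs(L<(14 if 0 else (45 if f!="chg_wrist" else 45)),200,6000):
            c=(c+.5)/4-.5; d=np.hypot(*(c-c0))
            if d<8 and d<dr: dr=d;best=(c,A/16)
        if best: obs.append((f,im,k,*best)); print(f,k,np.round(best[0],1),best[1])
def model(p,o): 
    a=p[2]+(o[2]-1)*np.pi/3; return dark(o[1],p[0]+62*np.cos(a),p[1]+62*np.sin(a),p[3])
def res(p,O): return np.concatenate([np.r_[model(p,o)[0]-o[3],(np.sqrt(model(p,o)[1])-np.sqrt(o[4]))*.3] for o in O])
for sel in(("chg_wrist",),("chg_scene",),("chg_side",),("chg_wrist","chg_scene","chg_side")):
    O=[o for o in obs if o[0] in sel]
    s=least_squares(res,[540,119,1.5,14],args=(O,),diff_step=1e-4,loss="soft_l1"); print(sel,np.round(s.x,3),np.round(res(s.x,O),1))
im=dict(np.load("chg_wrist.npz"))
e=lambda a,b,z:(lambda P:np.degrees(np.arctan2(*(P[1]-P[0])[[1,0]])))(onplane(im,[(np.array(q)/2.5+[40,0]) for q in(a,b)],z))
print("cheek",e((735,215),(440,5),150),"lip(-90)",e((240,485),(370,225),338)-0, "hoodrear",e((60,548),(312,0),340))
for r,c in(("1",(237.4,107.2)),("3",(285.8,110.8)),("4",(271,190.2)),("w",(220,166.1))):
    iw=dict(np.load("tray_wrist.npz")); rr=20 if r=="w" else 16
    print(r,[np.round(loc(iw,c,rr,z,31)[0],1) for z in(3,30)], loc(iw,c,rr,30,31)[1])
for c in((146.6,187.1),(195.2,209.4),(166.7,225.2),(184.5,180)):
    iw=dict(np.load("tray_scene.npz")); print(np.round(loc(iw,c,16,30,31)[0],1),loc(iw,c,16,30,31)[1])
E
```

```text
chg_wrist 1 [188.2 127.6] 183.125
chg_wrist 0 [216.1 101.1] 198.0
chg_wrist 2 [198.  164.8] 163.3125
chg_side 1 [153.6 213.1] 39.0
chg_side 0 [164.  195.5] 34.375
chg_side 2 [166.6 227.8] 45.4375
chg_scene 1 [352.8 151.1] 35.0625
chg_scene 0 [353.2 169.4] 44.5
chg_scene 2 [332.  140.4] 31.1875
('chg_wrist',) [541.547 116.726   1.609  12.218] [ 0.   0.1 -0.   0.  -0.1  0.  -0.  -0.   0. ]
('chg_scene',) [543.003 117.529   1.609  12.122] [ 0.1  0.   0.  -0.  -0.  -0.  -0.1 -0.   0. ]
('chg_side',) [541.109 118.841   1.61   11.107] [ 0. -0.  0. -0. -0.  0. -0.  0. -0.]
('chg_wrist', 'chg_scene', 'chg_side') [541.613 117.422   1.608  11.705] [-0.4 -0.1 -0.2 -0.4 -0.3 -0.2 -0.4 -0.2 -0.2  0.5 -0.3  0.1  0.5 -0.3
  0.1  0.5 -0.3  0.1 -0.2 -0.3 -0.  -0.4 -0.3 -0.1 -0.3 -0.3 -0. ]
cheek 78.28898785939043 lip(-90) -10.259837626221374 hoodrear -11.401019292024897
1 [array([ 509.7, -241.6]), array([ 509.8, -241.9])] 292.6700880762073
3 [array([ 533.9, -321.2]), array([ 533.8, -320.4])] 289.9840555929113
4 [array([ 390.8, -351.3]), array([ 394. , -349.5])] 228.5767447622493
w [array([ 400.4, -246.7]), array([ 403. , -247.2])] 383.95913540176116
[ 396.7 -348.9] 88.11846074310597
[ 511.7 -239.9] 100.69262989994604
[ 535.5 -318.5] 111.4837527180789
[ 405.4 -246. ] 83.49418948125094
```

```bash
cat > plan.py <<'E'
from h import *
C=np.array([541.9,117.6]); PHI=1.609
P=[np.r_[C+62*np.array([np.cos(PHI+k*np.pi/3),np.sin(PHI+k*np.pi/3)]),133] for k in(-1,0,1)]
CUP=dict(A=np.array([510.5,-241,3]),B=np.array([534.4,-320,3]),C=np.array([395,-349.3,3]))
PSI=np.radians(79); X=np.array([np.cos(PSI),np.sin(PSI),0]); Z=np.array([0,0,1.])
def ori(tilt,az=PSI):
    x=np.array([np.cos(az),np.sin(az),0]); c,s=np.cos(tilt),np.sin(tilt)
    tz=s*x-c*Z; tx=-c*x-s*Z; return R.from_matrix(np.c_[tx,np.cross(tz,tx),tz]).as_rotvec()
OFF=-5*X+34*Z   # TCP relative to cup underside centre
def axis(tilt): return np.sin(tilt)*X-np.cos(tilt)*Z
E
python3 - <<'E'
from plan import *
for deg in(35,40,44):
    t=np.radians(deg);o=ori(t);a=axis(t)
    for n,q in list(CUP.items())+[("P%d"%i,p) for i,p in enumerate(P)]:
        for b in(0,80):
            j=kinematics.ik(q+OFF-a*b,o); print(deg,n,b,None if j is None else np.round(j,2))
print([np.round(p,1) for p in P])
# cheek height: triangulate front-outer corner
w=dict(np.load("chg_wrist.npz"));s=dict(np.load("chg_scene.npz"))
for pw,ps in(((735,215),(522,357)),((690,290),(508,298))):
    pw=np.array(pw)/2.5+[40,0];ps=np.array(ps)/2.667+[110,90]
    n1,n2=undist(w,pw)[0],undist(s,ps)[0]
    h=cv2.triangulatePoints(np.c_[w["R"],w["t"]],np.c_[s["R"],s["t"]],n1.reshape(2,1),n2.reshape(2,1)); print("cheek",(h[:3]/h[3]).ravel())
E
```

```text
35 A 0 [ 0.92  0.55 -0.23  1.64 -0.42  1.3  -2.45]
35 A 80 [ 0.95  0.52 -0.2   1.53 -0.41  1.45 -2.45]
35 B 0 [ 0.94  0.68 -0.2   1.43 -0.39  1.4  -2.44]
35 B 80 [ 0.96  0.67 -0.17  1.3  -0.38  1.55 -2.45]
35 C 0 [ 1.11  0.57 -0.17  1.61 -0.35  1.42 -2.26]
35 C 80 [ 1.14  0.56 -0.16  1.47 -0.33  1.57 -2.27]
35 P0 0 None
35 P0 80 None
35 P1 0 None
35 P1 80 None
35 P2 0 None
35 P2 80 None
40 A 0 [ 0.94  0.6  -0.21  1.61 -0.47  1.36 -2.4 ]
40 A 80 [ 0.97  0.58 -0.18  1.49 -0.46  1.51 -2.41]
40 B 0 [ 0.95  0.73 -0.18  1.39 -0.44  1.47 -2.4 ]
40 B 80 [ 0.98  0.73 -0.16  1.25 -0.44  1.61 -2.41]
40 C 0 [ 1.12  0.63 -0.15  1.56 -0.39  1.49 -2.22]
40 C 80 [ 1.15  0.63 -0.14  1.42 -0.37  1.64 -2.24]
40 P0 0 [-0.77  0.37  1.07  1.87 -1.05  1.37 -2.67]
40 P0 80 [-0.8   0.34  1.22  1.81 -0.99  1.51 -2.68]
40 P1 0 None
40 P1 80 None
40 P2 0 None
40 P2 80 None
44 A 0 [ 0.95  0.65 -0.21  1.58 -0.51  1.41 -2.36]
44 A 80 [ 0.98  0.64 -0.17  1.46 -0.5   1.56 -2.38]
44 B 0 [ 0.96  0.78 -0.17  1.36 -0.48  1.52 -2.37]
44 B 80 [ 0.99  0.78 -0.14  1.21 -0.48  1.67 -2.39]
44 C 0 [ 1.12  0.68 -0.14  1.52 -0.42  1.54 -2.2 ]
44 C 80 [ 1.16  0.69 -0.13  1.37 -0.4   1.69 -2.22]
44 P0 0 [-0.43  0.28  0.68  1.88 -1.    1.3  -2.67]
44 P0 80 [-0.49  0.25  0.87  1.82 -0.95  1.45 -2.68]
44 P1 0 [-0.85  0.2   1.07  2.03 -1.01  1.27 -2.67]
44 P1 80 None
44 P2 0 None
44 P2 80 None
[array([594.4, 150.6, 133. ]), array([539.5, 179.6, 133. ]), array([487.1, 146.5, 133. ])]
cheek [686.09767904 -16.02394029 109.86342425]
cheek [631.78876981  -6.3212137  119.8333761 ]
```

```bash
python3 - <<'E'
from plan import *
def ok(o,p,a): 
    r=[]
    for b in(0,80):
        j=kinematics.ik(p+OFF-a*b,o)
        if j is None:return None
        r.append(np.round(j,2))
    return r
for flip in(0,1):
  for deg in(36,40,45):
    for d in range(-40,41,10):
        t=np.radians(deg); o=ori(t,PSI+np.radians(d)); x=np.array([np.cos(PSI+np.radians(d)),np.sin(PSI+np.radians(d)),0]); a=np.sin(t)*x-np.cos(t)*Z
        if flip:o=(R.from_rotvec(o)*R.from_euler("z",180,degrees=True)).as_rotvec()
        q=[ok(o,p,a) for p in P]; c=[ok(o,p,a) for p in CUP.values()]
        print(flip,deg,d,[k is not None for k in q],[k is not None for k in c], q[1][0] if q[1] is not None and d==0 else "")
E
```

```text
0 36 -40 [True, False, False] [True, True, True] 
0 36 -30 [False, True, False] [True, True, True] 
0 36 -20 [False, False, False] [True, True, True] 
0 36 -10 [False, False, False] [True, True, True] 
0 36 0 [False, False, False] [True, True, True] 
0 36 10 [True, True, False] [True, True, True] 
0 36 20 [True, True, True] [True, True, True] 
0 36 30 [True, True, True] [True, True, True] 
0 36 40 [True, True, True] [True, True, True] 
0 40 -40 [True, False, False] [True, True, True] 
0 40 -30 [False, False, False] [True, True, True] 
0 40 -20 [False, False, False] [True, True, True] 
0 40 -10 [False, False, False] [True, True, True] 
0 40 0 [True, False, False] [True, True, True] 
0 40 10 [True, True, True] [True, True, True] 
0 40 20 [True, True, True] [True, True, True] 
0 40 30 [True, True, True] [True, True, True] 
0 40 40 [True, True, True] [True, True, True] 
0 45 -40 [False, False, False] [True, True, True] 
0 45 -30 [False, False, False] [True, True, True] 
0 45 -20 [False, False, False] [True, True, True] 
0 45 -10 [False, False, False] [True, True, True] 
0 45 0 [True, Fal
[... 936 characters left out ...]
55  0.13 -0.49  1.96 -0.73  1.09  0.23]
1 40 10 [True, True, True] [True, True, True] 
1 40 20 [True, True, True] [True, True, True] 
1 40 30 [True, True, True] [True, True, True] 
1 40 40 [True, True, True] [True, True, True] 
1 45 -40 [True, False, False] [True, True, True] 
1 45 -30 [True, False, False] [True, True, True] 
1 45 -20 [True, True, True] [True, True, True] 
1 45 -10 [True, True, True] [True, True, True] 
1 45 0 [True, True, True] [True, True, True] [ 0.54  0.15 -0.43  1.99 -0.83  1.11  0.34]
1 45 10 [True, True, True] [True, True, True] 
1 45 20 [True, True, True] [True, True, True] 
1 45 30 [True, True, True] [True, True, True] 
1 45 40 [True, True, True] [True, False, True]
```

```bash
cat >> plan.py <<'E'
TILT=np.radians(47); A_=axis(TILT); O=(R.from_rotvec(ori(TILT))*R.from_euler("z",180,degrees=True)).as_rotvec()
def pick(c):
    command_gripper(60,15); g=CUP[c]+OFF
    bot.reach(g-A_*70,O); bot.move_l(g,feed=200)
    f0=T.current_force(); w=command_gripper(20,15)
    print("pick",c,"width",T.current_width(),"gf",T.current_grasp_force())
    bot.move_l(g+Z*70,feed=200)
    g2=g.copy(); g2[2]=235
def preplace(k,d=(0,0)):
    p=P[k]+OFF+np.r_[d,0]
    bot.reach(p-A_*90,O); print("t",T.current_time_s(),"w",T.current_width())
def lower(k,d=(0,0),guard=4):
    p=P[k]+OFF+np.r_[d,0]
    bot.move_l(p+Z*15,feed=150); h=bot.move_l(p-Z*2,feed=30,guard=guard)
    z=T.current_tool_pos()-p; print("lower",h,"err",np.round(z,2),np.round(T.current_force(),1)); return z[2]
def release(k):
    command_gripper(43); q=T.current_tool_pos(); bot.move_l(q-A_*95,feed=200); print("t",T.current_time_s())
E
python3 - <<'E'
from plan import *
pick("B"); preplace(1)
im=get_image("wrist"); cv2.imwrite("pics/pp1.png",im["color"]); np.savez("pp1.npz",**{k:np.array(v) for k,v in im.items()})
print(T.current_force(), proj(im,[P[1]+[0,0,12], T.current_tool_pos()-OFF+[0,0,28]]))
im=get_image("scene"); np.savez("pps.npz",**{k:np.array(v) for k,v in im.items()})
a=cv2.imread("pics/pp1.png"); m=np.hstack([a,im["color"]]); cv2.imwrite("pics/pp1b.png",cv2.resize(m,(800,300),interpolation=cv2.INTER_AREA))
E
```

```text
pick B width 19.928190825546878 gf 0.0
t 11.825 w 19.860791859171822
[-0.34179684 -0.25489017  1.02931297] [[256.3901687  191.41721799]
 [257.53899495 218.87244081]]
```

View pics/pp1b.png

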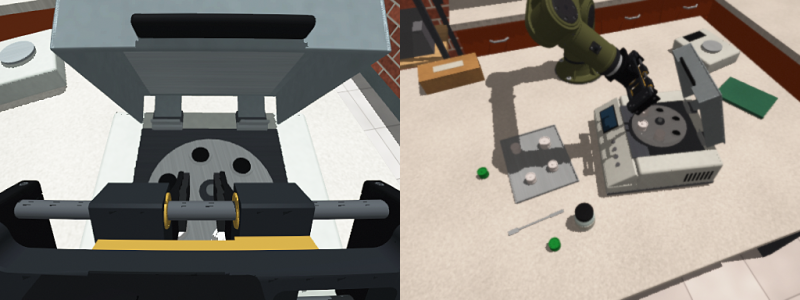

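The gripper closed on nothing, and all four cups are still on the tray. I'll check whether cup B moved.

```bash
python3 - <<'E'
from fit import *
for f in("tray_scene","pps"):
    im=dict(np.load(f+".npz")); g=im["color"]; L=g.mean(2)
    for r in((147,188),(195,210),(167,226),(185,181)):
        for c,A in blobs(L>170,30,600):
            if np.hypot(*(c-r))<16: print(f,r,np.round(c,1),A,np.round(loc(im,c,16,30,31)[0],1))
a=np.load("pps.npz")["color"]; cv2.imwrite("pics/pps_c.png",cv2.resize(a[160:270,120:267],(800,599),interpolation=cv2.INTER_CUBIC))
E
```

```text
tray_scene (147, 188) [146.8 187.1] 71 [ 396.7 -348.4]
tray_scene (195, 210) [195.3 209.4] 86 [ 511.9 -239.8]
tray_scene (167, 226) [166.7 225.2] 104 [ 535.5 -318.4]
tray_scene (185, 181) [184.5 180. ] 104 [ 405.4 -246. ]
pps (195, 210) [195.3 209.9] 87 [ 513.2 -240.1]
pps (167, 226) [166.5 224.9] 123 [ 534.6 -318.8]
pps (185, 181) [184.5 179.3] 133 [ 402.8 -245.5]
```

View pics/pps_c.png

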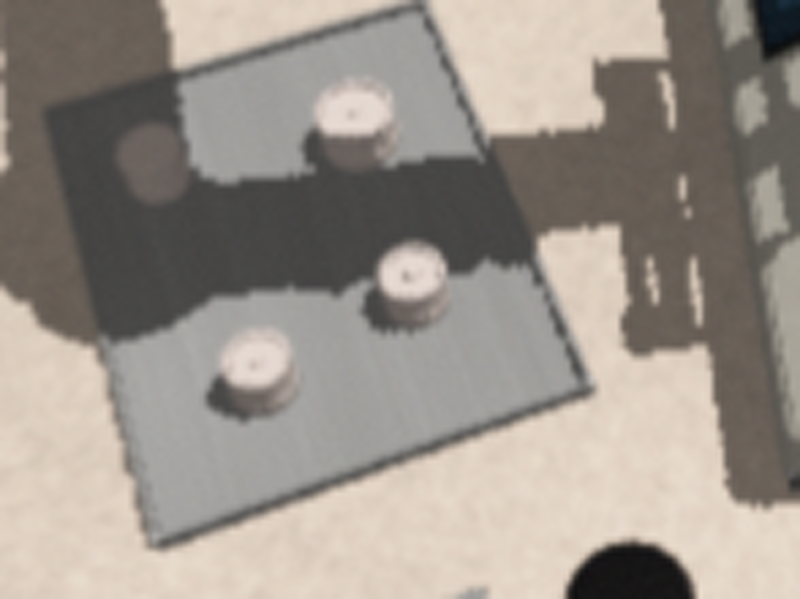

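```bash
python3 - <<'E'
from plan import *
print(T.current_tool_pos()-(P[1]+OFF-A_*90), (R.from_rotvec(T.current_ee_rot())*R.from_rotvec(O).inv()).magnitude())
command_gripper(60,15); g=CUP["B"]+OFF
bot.reach(g-A_*70,O); bot.move_l(g,feed=200); print(T.current_tool_pos()-g,T.current_width())
w=get_image("wrist"); s=get_image("scene")
for im,n in((w,"w"),(s,"s")):
    print(n,np.round(proj(im,[g,CUP["B"]+[0,0,31-3],CUP["B"],g+A_*19])))
c=proj(s,[g])[0].astype(int)
a=cv2.resize(w["color"][130:330,130:380],(500,400),interpolation=cv2.INTER_CUBIC); b=cv2.resize(s["color"][c[1]-50:c[1]+50,c[0]-37:c[0]+38],(300,400),interpolation=cv2.INTER_CUBIC)
cv2.imwrite("pics/gr.png",np.hstack([a,b]))
E
```

```text
[ 0.71421699 -1.39263464 -0.23115158] 0.002342049395605729
[0.44335799 0.13281399 0.95263005] 59.78992600113713
w [[257. 223.]
 [257. 220.]
 [257. 233.]
 [257. 213.]]
s [[163. 224.]
 [166. 225.]
 [168. 231.]
 [170. 226.]]
```

View pics/gr.png

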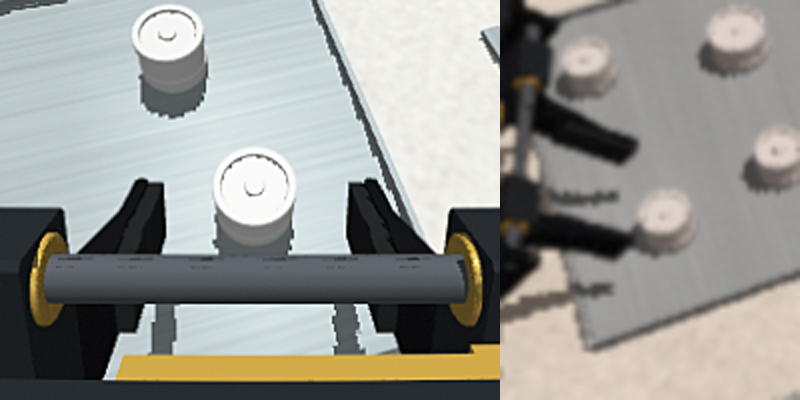

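The wrist view shows the cup centred between the fingers. The scene view puts the visible fingertips (about (160,214) and (160,235)) short of the cup at (167,228). I'll touch the tray floor to measure the true tip height, then grasp.

```bash
python3 - <<'E'
from plan import *
print(T.current_time_s())
command_gripper(46,15)
g=T.current_tool_pos(); h=bot.move_l(g-Z*32,feed=40,guard=2.5); q=T.current_tool_pos(); print("touch",h,q,np.round(T.current_force(),1))
bot.move_l(q+Z*(14.5 if h else 2),feed=80)
command_gripper(20,15); print("w",T.current_width(),T.current_grasp_force(),T.current_tool_pos(),T.current_time_s())
E
```

```text
15.2917
touch False [ 533.56125018 -325.0565746     5.21106959] [ 0.3  0.1 -0.1]
w 20.056225850371884 0.4699578322470188 [ 533.55717552 -325.10895689    7.18876239] 17.8417
```

```bash
python3 - <<'E'
from plan import *
w=get_image("wrist"); s=get_image("scene"); g=T.current_tool_pos()
for im,n in((w,"w"),(s,"s")): print(n,np.round(proj(im,[g,g+A_*19,g-A_*51])))
c=proj(s,[g])[0].astype(int)
a=cv2.resize(w["color"][130:330,130:380],(500,400),interpolation=cv2.INTER_CUBIC); b=cv2.resize(s["color"][c[1]-50:c[1]+50,c[0]-37:c[0]+38],(300,400),interpolation=cv2.INTER_CUBIC)
cv2.imwrite("pics/gr2.png",np.hstack([a,b])); print(R.from_rotvec(T.current_ee_rot()).as_matrix().round(2))
E
```

```text
w [[258. 222.]
 [258. 212.]
 [258. 260.]]
s [[166. 230.]
 [172. 232.]
 [148. 225.]]
[[ 0.13  0.98  0.14]
 [ 0.67 -0.19  0.72]
 [ 0.73 -0.   -0.68]]
```

View pics/gr2.png

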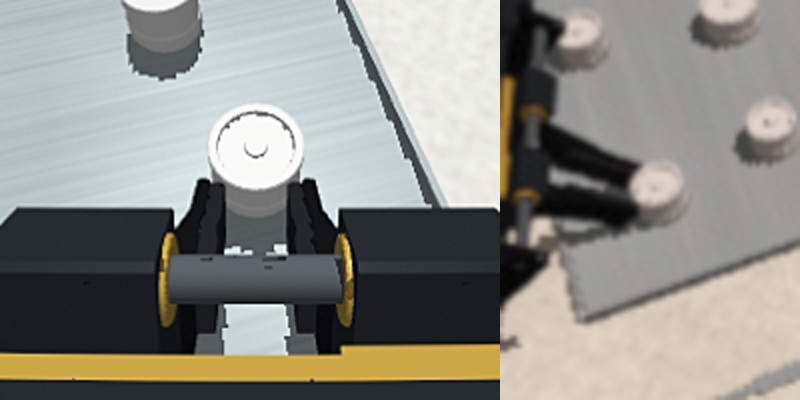

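The fingertips sit about 10 mm behind the reported TCP, not 19 mm ahead. The tip-to-body distance is still about 70 mm, so the reported TCP looks shifted some 28 mm along the tool axis. I'll measure that shift by touching the floor, then grasp.

```bash
python3 - <<'E'
from plan import *
command_gripper(50,15)
g=T.current_tool_pos(); h=bot.move_l(g+A_*32,feed=40,guard=2.5); q=T.current_tool_pos()
s=(22.9-q[2])/np.cos(TILT)
print("touch",h,q,"shift",s,np.round(T.current_force(),1))
if h and 15<s<45:
    tgt=CUP["B"]+OFF+A_*s
    bot.move_l(q+Z*14,feed=80); bot.move_l(tgt,feed=80)
    command_gripper(20,15)
print("w",T.current_width(),T.current_grasp_force(),T.current_tool_pos(),T.current_time_s())
E
```

```text
touch True [ 535.53072495 -315.86626368   -1.16474051] shift 35.28562811893091 [-0.3 -0.1  3.8]
w 31.001000531996944 14.999892711639404 [ 538.26791294 -299.8203131    12.82194809] 20.3917
```

```bash
sed -i 's/^TILT=.*$/&\nOFF=OFF+A_*35.3/' plan.py; python3 - <<'E'
from plan import *
g=T.current_tool_pos(); bot.move_l(g+Z*70,feed=250); preplace(1); z=lower(1)
im=get_image("wrist"); cv2.imwrite("pics/low1.png",im["color"])
print(T.current_force(),T.current_width(),T.current_time_s())
E
```

```text
t 22.4833 w 31.623044854515467
lower True err [ 0.14 -0.27 -0.13] [0.2 0.  2.5]
[-0.15133794 -0.34904234  4.08997257] 31.249849916550946 23.7333
```

Seated at the expected floor height. Now I'll release and do the other two, with a small search if the rim is hit.

```bash
python3 - <<'E'
from plan import *
release(1)
def full(c,k):
    pick(c)
    if not 29<T.current_width()<35: print("MISS"); return False
    preplace(k)
    for d in((0,0),(0,2),(0,-2),(2,0),(-2,0)):
        if lower(k,d)<2: release(k); return True
        bot.move_l(P[k]+OFF+np.r_[d,15],feed=60)
    return False
if full("A",0): full("C",2)
s=get_image("scene"); w=get_image("side"); print(T.current_time_s())
a=cv2.resize(s["color"][100:200,270:395],(500,400),interpolation=cv2.INTER_CUBIC); b=cv2.resize(w["color"][160:260,130:205],(300,400),interpolation=cv2.INTER_CUBIC)
cv2.imwrite("pics/done.png",np.hstack([a,b]))
E
```

```text
t 24.9083
pick A width 31.54516585532361 gf 15.000192672014236
t 30.0667 w 31.137170607906256
lower True err [ 0.13 -0.29  0.22] [ 0.1 -0.4  4.6]
t 32.4333
pick C width 31.29684479479509 gf 15.000189542770386
t 38.3 w 31.364954775947766
lower True err [ 0.12 -0.19  0.17] [ 0.6 -0.1  3.9]
t 40.6667
40.7667
```

View pics/done.png

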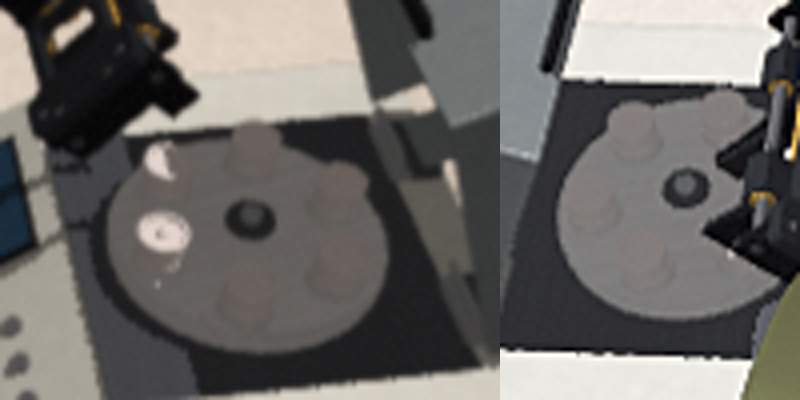

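All six bores now hold upright cups and the hood is still up: scene crop cups at (255,150), (340,185), (335,262), (245,290), (165,232) and (160,160). Next I'll push the hood shut from behind with closed fingers.

```bash
cat > hood.py <<'E'
from plan import *
H=np.r_[C,120]+120*X
def corner(th,s=180): return H+X*(-s*np.cos(th)+58*np.sin(th))+Z*(s*np.sin(th)+58*np.cos(th))
def tcp(th,s=180): return corner(th,s)+9.5*X-Z*16.3
ths=np.r_[np.arange(1.25,0.02,-.12),0.0,-0.02]
def plan():
    for fl in(0,180):
        o=(R.from_rotvec(ori(0.0))*R.from_euler("z",fl,degrees=True)).as_rotvec()
        pts=[tcp(1.25)+X*30+Z*140,tcp(1.25)+X*30]+[tcp(t) for t in ths]
        w=np.r_[C-60*X[:2],450]
        q=[kinematics.ik(p,o) for p in [w]+pts]
        print(fl,[k is not None for k in q]); 
        if all(k is not None for k in q): return o,w,pts
E
python3 - <<'E'
from hood import *
r=plan()
if r:
    o,w,pts=r; command_gripper(0,15); bot.reach(w,o); bot.reach(pts[0],o); bot.move_l(pts[1],feed=200)
    print(T.current_time_s(),T.current_tool_pos(),np.round(T.current_force(),1))
    im=get_image("scene")
    for d in mark_of("hood_top","scene")[:2]: print(d)
    cv2.imwrite("pics/hood.png",im["color"])
E
```

```text
0 [True, True, True, True, True, True, True, True, True, True, True, True, True, True, True, True]
45.3417 [572.8040557  271.96607793 294.40372626] [-1.  -0.1  0.7]
```

```bash
python3 - <<'E'
from hood import *
for t in ths:
    h=bot.move_l(tcp(t),feed=110,guard=30); print(round(t,2),h,np.round(T.current_force(),1),np.round(T.current_tool_pos()-tcp(t),1))
    if h: break
print(T.current_time_s())
E
```

```text
1.25 False [ 0.7 -0.2 -0.5] [0.3 0.1 0.6]
1.13 False [-0.5  0.8  1.2] [-0.2  0.9  0.3]
1.01 False [-0.6  1.9  1. ] [-0.2  0.2  0.2]
0.89 False [0.1 0.  0.6] [ 0.1 -0.8 -0.2]
0.77 False [ 0.4  0.7 -0. ] [ 0.2 -0.9 -0.3]
0.65 False [0.7 0.2 0.2] [ 0.1 -0.6 -0.2]
0.53 False [ 0.1 -0.5  0.5] [-0.1 -0.2 -0.2]
0.41 False [0.9 0.4 0.4] [-0.1 -0.1 -0.1]
0.29 False [ 0.3  0.1 -0. ] [-0.1 -0.1 -0.2]
0.17 False [-0.1  0.2 -0.3] [-0.1 -0.1 -0.2]
0.05 False [ 0.3 -0.1 -0.1] [-0.1  0.  -0.2]
0.0 False [-0.3 -0.6  0.2] [-0.   0.1 -0.1]
-0.02 False [-5.8 -1.9 19.5] [0.4 1.1 3. ]
49.95
```

```bash
python3 - <<'E'
from hood import *
bot.move_l(T.current_tool_pos()+Z*170,feed=250); bot.dwell(.3)
print(T.current_time_s(),T.current_force())
s=get_image("scene");w=get_image("side")
a=cv2.resize(s["color"][70:230,250:450],(500,400),interpolation=cv2.INTER_CUBIC); b=cv2.resize(w["color"][130:290,90:210],(300,400),interpolation=cv2.INTER_CUBIC)
cv2.imwrite("pics/shut.png",np.hstack([a,b]))
for n,im in(("s",s),("w",w)): print(n,[np.round(proj(im,[H+X*-222+Y*113*k+Z*58 for k in(-1,1)])) for Y in [np.cross(Z,X)]])
E
```

```text
51.0917 [ 0.18886713 -0.38178847  0.89726407]
s [array([[303., 186.],
       [284., 118.]])]
w [array([[218., 167.],
       [209., 237.]])]
```

View pics/shut.png

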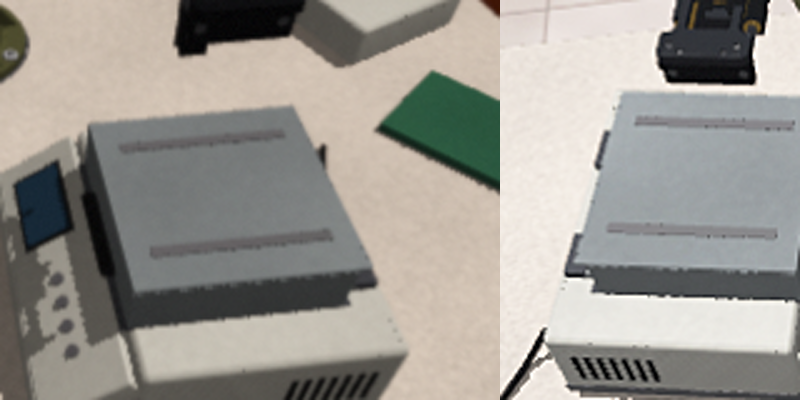

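The hood is shut: its free corners are at (302,186) and (286,120), against (303,186) and (284,118) predicted for zero angle. The gripper is clear of everything, so I'm handing in.

```bash
python3 -c "
from rig import job
print(job.hand_in())"
```

```text
the job is handed in; nothing more can be done
None
```

I put the three narrow cups in the three empty bores, each lowered to its floor before release, then pushed the hood shut with the arm left clear and handed the job in at about 51 s; the hand-in gave no verdict.

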